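# Post the finished stick bundle through the sprung flap of the collecting box

## Task

Take the finished flat bundle of sticks that stands on the brass plate and post it, end first, through the sprung flap in the sloping front of the plywood collecting box. Push it right in until it drops inside and the flap snaps shut behind it; do not ram the box, and leave everything else on the bench where it is.

Things in the scene. Friction and masses are not known exactly. Their poses are not given: they have to be found in the camera images.
- bundle: The finished bundle: pale sticks in a brown paper band, a flat block 110 mm long (z), 54 mm wide (y), 22 mm thick (x), 56 to 112 g. It stands upright on its end on the brass plate; the other bundles on the bench are not wanted. Origin at the centre of the end it stands on, z along its length to the top end.
- bundle_mid (a point): The middle of that bundle, 55 mm from either end.
- brass_plate: Square brass assembly plate screwed to the bench, 140 x 140 x 4 mm; origin at the centre of its underside. It may be left or right of the collecting box.
- collect_box: Plywood collecting box fixed to the bench, 260 mm deep (x), 220 mm wide (y), walls 10 mm; origin at the centre of its underside, z up, x from front to back; the front looks roughly at the robot. The front wall is 140 mm high, then slopes back and up at 35 degrees for 240 mm to the flat top at 280 mm. Clear back; bundles up to 55 mm deep lie on the floor inside.
- box_front: The plywood sloping front of the box, flat, facing up and towards the robot. Origin in its outer face where the middle of the posting slot should be, 206 mm above the bench; z points squarely out of the face (35 degrees from vertical), x up the slope, y across.
- slot_nominal (a point): The same point. The slot is 34 mm high (x -17 to +17 of the sloping front) and 58 mm wide, in a flat steel frame 2 mm proud and 128 mm wide. The steel unit is screwed on through long slotted holes: slot and flap sit up to 15 mm off to either side (y) and no reading tells how much: feel or look. Fingers holding the bundle do not fit into the slot; closed fingers do.
- chute_nominal (a point): Inner end of the steel chute floor, were the unit centred (x = -17, z = -50 mm of the sloping front). Floor and cheeks run straight in, so the bundle goes in along -z, its width across. Let go with its front end 45 mm or more beyond the face, the flap pinches it there; less, and it is pushed out. It falls in when its rear end is pushed 36 to 40 mm beyond the face.
- flap (a joint): Angle of the metal flap that closes the slot: 0 shut, up to 1.5 rad swung inwards; it cannot swing out. 33 mm long, 54 mm wide, hinged along the slot's upper edge (x = +17, z = -2 mm of the sloping front). A spring shuts it: 0.05 N m when shut rising to 0.1 N m open. A bundle pressing it open meets about 4 to 12 N, least when kept low in the slot.
- stick_tray: Bystander: shallow wooden tray of loose sticks fixed to the bench, 140 x 120 x 35 mm; origin at the centre of its underside.
- spare_a: Bystander: another bundle of the same size lying on the bench, behind the brass plate; origin under its middle, x along its length.
- spare_b: Bystander: another bundle of the same size standing on end on the bench, behind the stick tray, 110 mm tall; origin at the centre of its underside.
- spare_c: Bystander: another bundle of the same size lying on the right of the bench; origin under its middle, x along its length.
- hammer: Bystander: hammer with a wooden handle lying on the left of the bench, 280 mm long along its x, head at +x; origin under the middle.
- glue: Bystander: white glue jar standing on the right of the bench, 56 mm across, 90 mm tall; origin at the centre of its underside.

How it is judged (in metres and radians):
On the way, in this order (a step that is already met when the one before it is completed fails the run):
1. the bundle is lifted clear of the brass plate (height (world z) of bundle_mid above 0.12 m), for 0.1 s.
2. the bundle is in the slot, end first, holding the flap open (value of joint flap above 0.8 rad and z of bundle_mid in the frame of box_front below 0.015 m and angle between the z axis of bundle and the z axis of box_front, either way round below 0.35 rad), for 0.1 s.
At the end, for the whole second after the job is handed in: The bundle lies at rest inside the collecting box (its middle between the walls, below 160 mm and at least 50 mm behind the sloping face), the flap is shut to within 0.06 rad, the gripper is clear, and none of the listed loose bystanders has moved 30 mm or more (x of bundle_mid in the frame of collect_box between -0.12 and 0.125 m and y of bundle_mid in the frame of collect_box between -0.1 and 0.1 m and z of bundle_mid in the frame of collect_box between 0.01 and 0.16 m and z of bundle_mid in the frame of box_front below -0.05 m and value of joint flap below 0.06 rad and linear speed of bundle below 0.03 m/s and distance of each of spare_a, spare_b, spare_c, hammer, glue from where it was at the start of the episode below 0.03 m); the robot touches nothing.
It fails at once if a bystander is moved 30 mm or more (distance of any of spare_a, spare_b, spare_c, hammer, glue from where it was at the start of the episode above 0.03 m).
It fails at once if the box is rammed: the robot or the bundle bears on it with more than 80 N (contact force between any of the arm, the fingers, bundle and collect_box above 80 N).
It also fails if it takes over 67 s, if anything falls off the work surface, if the arm or the gripper's body presses on something with over 40 N, if the wrist force passes 120 N, or if a joint passes its speed limit or range.

## Robot

A 6-joint arm with a two-finger parallel gripper is mounted at the origin on the work surface. World frame = base frame: x ahead of the robot, y to its left, z up, the work surface at z = 0. Lengths are in mm, angles in degrees, forces in N, time in s.
With the tool pointing down it reaches from about 300 to 850 mm from the base axis. Payload 4.2 kg.
Tool frame: the origin (TCP) lies at the very end of the fingers, on their centre line; the grasp point (between the pads) lies 19 mm behind it; z points along the fingers, y is the line along which they close (so a half turn about z gives the same grasp; the last joint's range is limited). The gripper opens to 91 mm and grips with 3 to 60 N. Pads are 32 mm wide; open, the fingers measure 118 mm over their backs; the gripper's body (76 mm by 178 mm) begins 60 mm behind the grasp point.
Start: joints at [-71.62, 18.312, 89.639, -0, 72.044, -1.146], TCP at [192.192, -541.946, 213.976] pointing down, gripper open.
Joint ranges: [-177.97, 177.97], [-48.28, 115.42], [12.27, 149.76], [-77.06, 257.06], [2.81, 150.46], [-146.56, 146.56]. Speed limits (degrees/s): [147.25, 147.25, 180, 180, 180, 180].

## Interface

Orientations are given as [roll, pitch, yaw] about the fixed x, y, z axes, in that order (R = Rz(yaw) Ry(pitch) Rx(roll)).
In Python, from workcell import * gives the robot as it stands.
- The arm moves only by the tool move_arm, never from a script. Its argument "motion" is a list of rows, each a list of 3 entries, a list of its own where there are three numbers: the finger opening in mm, from 0 to 91.2, then the shift along the world's x, y, z in units of 25 mm (1.0 is 25 mm), then the turn, a rotation vector about the world's x, y, z in units of 4 degrees (1.0 is 4 degrees). In form: [[grip, [x, y, z], [ax, ay, az]], ...]. A call has 1 to 20 rows; each row shifts and turns the commanded pose from where the row before left it; what a row does not reach is not made up. A row lasts 1/12 s, in which the tool goes at most 41.7 mm and 7.16 degrees, less where a joint would pass 70% of its speed; a pose out of reach is approached as far as the arm can. A call with a number of a shift or a turn outside -1 to 1 is refused whole. A call with a gripper value outside its range is refused whole. The fingers move at their own pace and stop on an object; "grip_force" is the grip in N (left out, the last holds). Time passes only in rows, so rows that do not move let the fingers close. It gives the time, the measured TCP pose, the force, the opening and the grip force at its end, in the units of the state.
- state(): the state, without advancing time (a new reading comes with each control period).
- grab_frame(name): name is "scene" or "top" or "wrist"; returns the picture (400x640x3 uint8, blue, green, red); there is no depth.
- camera_info(name): a dict with "fx", "fy", "cx", "cy" (pixels), "rvec" (rotation vector, rad) and "tvec" (3), from world to camera coordinates, as OpenCV has them. Camera axes: x right, y down, z forward; pixel columns grow to the right and rows downward; lengths in mm; the calibration is good to about 2 mm. A picture is of the moment at which its call begins: read the wrist's pose just before it. camera_info takes no time and is no camera call; for the wrist camera it gives the pose at the moment of the call.
- job_done(): hands the job in; it is judged then, once.
The state is a dict: "time_s": time; "qpos": joint angles; "qvel": joint speeds; "effort": joint torques, N m; "ee_pos": TCP position; "ee_rot": TCP orientation; "force": force on the tool from outside, world axes, zero at the start; "torque": the same for the moment, N m; "gripper_width": finger opening in mm; "gripper_force": force on a finger pad.
Only numpy, scipy, OpenCV 4.12 (cv2) and the standard library are available. Lean on these libraries where they do the work, as an engineer would, in place of code of your own. Each camera call takes 0.05 s, during which the arm holds its last target. There are 200 camera calls.

## Working session

There is one attempt and no reset: what is moved stays moved. The work goes in short steps, Python scripts to look and compute and a tool call to move; the robot and the scene stay as the last step left them, time stands still between calls to the robot, and variables do not carry over. Pictures are saved under pics/ and viewed, at most 12 in all, crops included, and the job is handed in when it is done.

Besides the shell and the picture viewer there is one more tool, called after "Request:" as name(argument=value, ...), one argument or row to a line, values as JSON. move_arm: Moves the arm, as the interface text tells. Shifts and turns lie within -1 to 1; 1 stands for 25 mm of shift or 4 degrees of turn. Its arguments: {"type":"object","properties":{"motion":{"type":"array","items":{"type":"array"}},"grip_force":{"type":"number"}},"required":["motion"]}

```bash
mkdir -p pics; ls; cat > h.py <<'E'
from workcell import *
import numpy as np, cv2
from scipy.spatial.transform import Rotation as R
def cam(n):
    c=camera_info(n);Rm=R.from_rotvec(np.ravel(c["rvec"])).as_matrix();t=np.ravel(c["tvec"])
    return c,Rm,t
def ray(n,u,v):
    c,Rm,t=cam(n);d=Rm.T@np.array([(u-c["cx"])/c["fx"],(v-c["cy"])/c["fy"],1]);return -Rm.T@t,d/np.linalg.norm(d)
def onz(n,u,v,z):
    o,d=ray(n,u,v);return o+d*(z-o[2])/d[2]
def two(n1,p1,n2,p2):
    o,d=ray(n1,*p1);p,e=ray(n2,*p2)
    s=np.linalg.lstsq(np.c_[d,-e],p-o,rcond=None)[0];a=o+d*s[0];b=p+e*s[1];return (a+b)/2,np.linalg.norm(a-b)
def proj(n,P):
    c,Rm,t=cam(n);q=Rm@np.asarray(P,float)+t;return np.array([c["fx"]*q[0]/q[2]+c["cx"],c["fy"]*q[1]/q[2]+c["cy"]])
E
python3 - <<'E'
from h import *
a=grab_frame("scene");b=grab_frame("top");cv2.imwrite("pics/s0.png",a);cv2.imwrite("pics/t0.png",b)
for n in("scene","top","wrist"):
    c,Rm,t=cam(n);print(n,c["fx"],(-Rm.T@t).round(),Rm[2].round(2))
print(state())
E
```

```text
pics
scene 497.5049172650477 [1429.    5. 1220.] [-0.63 -0.01 -0.77]
top 492.0843814296954 [ 331.    4. 1919.] [ 0.12 -0.01 -0.99]
wrist 282.0421824305032 [ 257. -518.  384.] [-0.23 -0.08 -0.97]
{'time_s': 0.1, 'qpos': array([-7.16185015e+01,  1.83469411e+01,  8.96987008e+01,  1.43402416e-04,
        7.20441386e+01, -1.14619278e+00]), 'qvel': array([ 0.09729024, -0.14281217, -0.10847526, -0.08783531, -0.10700342,
        0.03259815]), 'effort': array([ 3.74051924e-04, -4.13333309e+01, -2.32510328e+01,  7.29280966e-02,
        4.21992433e-02, -5.10022744e-05]), 'ee_pos': array([ 192.05831422, -541.50084853,  213.21959886]), 'ee_rot': array([-1.79910240e+02, -1.93224449e-03,  1.95276454e+01]), 'force': array([0.35234141, 0.23946164, 0.70097554]), 'torque': array([-0.03402077,  0.03299159,  0.00088447]), 'gripper_force': 0.0, 'gripper_width': 91.01563555101889}
```

View pics/s0.png

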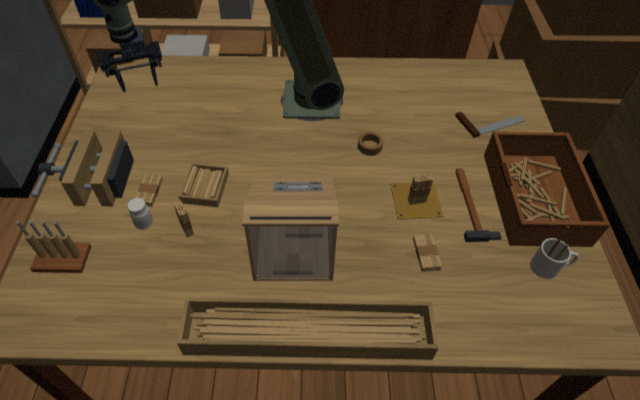

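View pics/t0.png

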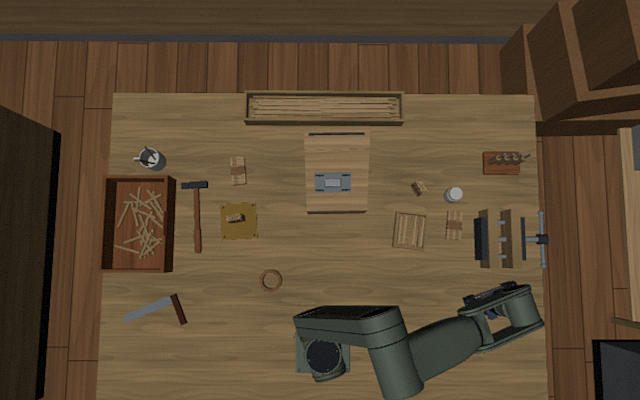

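The scene shows the box in the middle (front facing the robot) and the brass plate to its left. In the top view the plate is near (239,221) with the bundle at (235,217). The box spans about (305..369, 132..213), with its steel unit at (333,182). I'll enlarge both regions.

```bash
python3 - <<'E'
from h import *
b=cv2.imread("pics/t0.png");s=cv2.imread("pics/s0.png")
A=cv2.resize(b[190:250,210:270],None,fx=6,fy=6,interpolation=cv2.INTER_CUBIC)
B=cv2.resize(b[120:220,295:380],None,fx=5,fy=5,interpolation=cv2.INTER_CUBIC)
im=np.zeros((500,800,3),np.uint8);im[:360,:360]=A;im[:500,365:790]=B
cv2.imwrite("pics/t1.png",im)
for n,p in(("bundle~",(235,217)),("plate",(239,221))):print(n,onz("top",*p,4 if n=="plate" else 114))
for p in((305,212),(367,213)):print(onz("top",*p,140))
for p in((305,132),(369,132)):print(onz("top",*p,280))
E
```

```text
bundle~ [470.61702472 323.49088492 114.        ]
plate [463.56263201 327.00121286   4.        ]
[487.97422787  65.73224362 140.        ]
[ 485.39847273 -159.26221474  140.        ]
[749.11828433  63.31451894 280.        ]
[ 750.38077469 -154.8312142   280.        ]
```

View pics/t1.png

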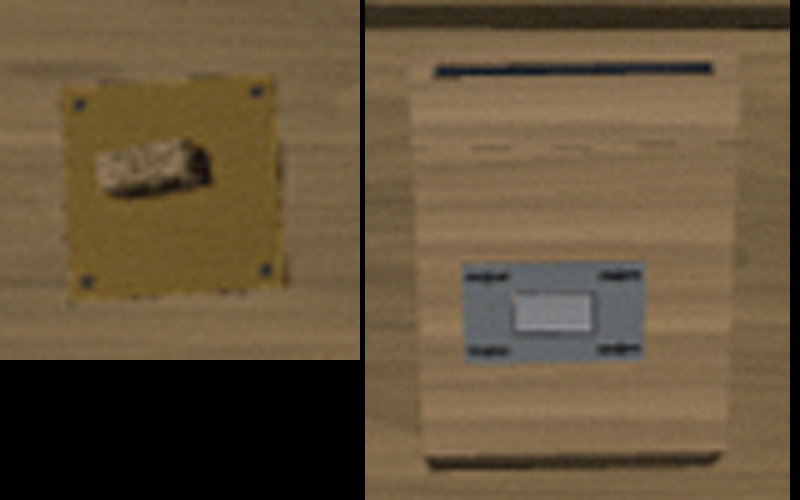

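The bundle's top face is centred near crop (146,168) and turned about 9°. The steel frame corners are at (462,262), (645,262), (643,358) and (463,361), and the flap spans (513..594, 291..333).

```bash
python3 - <<'E'
from h import *
A=lambda u,v,z:onz("top",210+(u+.5)/6-.5,190+(v+.5)/6-.5,z).round(1)
B=lambda u,v,z:onz("top",295+(u-365+.5)/5-.5,120+(v+.5)/5-.5,z).round(1)
for p in((97,153),(183,139),(190,182),(108,196)):print("bun",A(*p,114))
for p in((65,85),(275,77),(283,285),(70,298)):print("plate",A(*p,4))
for p in((425,457),(723,455)):print("front",B(*p,140))
for p in((411,75),(740,75)):print("top",B(*p,280))
def slope(u,v,x0,z0=142): # plane z=z0+tan35*(x-x0)
    o,d=ray("top",295+(u-365+.5)/5-.5,120+(v+.5)/5-.5);k=np.tan(np.radians(35));s=(z0-o[2]+k*(o[0]-x0))/(d[2]-k*d[0]);return (o+s*d).round(1)
for p in((462,262),(645,262),(643,359),(463,361),(513,291),(594,291),(594,333),(513,333)):print("unit",slope(*p,486.5))
E
```

```text
bun [477.5 357.6 114. ]
bun [486.4 305.2 114. ]
bun [460.  300.3 114. ]
bun [451.2 350.2 114. ]
plate [530.7 401.2   4. ]
plate [536.6 264.6   4. ]
plate [401.4 256.7   4. ]
plate [392.4 394.    4. ]
front [491.6  60.  140. ]
front [ 494.1 -156.4  140. ]
top [740.   67.3 280. ]
top [ 741.3 -156.8  280. ]
unit [619.   32.5 234.8]
unit [619.6 -94.4 235.2]
unit [557.4 -95.4 191.6]
unit [555.5  32.  190.3]
unit [600.8  -3.  222. ]
unit [601.1 -59.6 222.2]
unit [574.2 -60.3 203.4]
unit [573.9  -3.2 203.2]
```

Request:
move_arm(
  motion=[
    [91, [0.55, 1, 0.2], [0, 0, -0.244]],
    [91, [0.55, 1, 0.2], [0, 0, -0.244]],
    [91, [0.55, 1, 0.2], [0, 0, -0.244]],
    [91, [0.55, 1, 0.2], [0, 0, -0.244]],
    [91, [0.55, 1, 0.2], [0, 0, -0.244]],
    [91, [0.55, 1, 0.2], [0, 0, -0.244]],
    [91, [0.55, 1, 0.2], [0, 0, -0.244]],
    [91, [0.55, 1, 0.2], [0, 0, -0.244]],
    [91, [0.55, 1, 0.2], [0, 0, -0.244]],
    [91, [0.55, 1, 0.2], [0, 0, -0.244]],
    [91, [0.55, 1, 0.2], [0, 0, -0.244]],
    [91, [0.55, 1, 0.2], [0, 0, -0.244]],
    [91, [0.55, 1, 0.2], [0, 0, -0.244]],
    [91, [0.55, 1, 0.2], [0, 0, -0.244]],
    [91, [0.55, 1, 0.2], [0, 0, -0.244]],
    [91, [0.55, 1, 0.2], [0, 0, -0.244]],
    [91, [0.55, 1, 0.2], [0, 0, -0.244]],
    [91, [0.55, 1, 0.2], [0, 0, -0.244]],
    [91, [0.55, 1, 0.2], [0, 0, -0.244]],
    [91, [0, 0, 0], [0, 0, 0]],
  ],
)

```text
time_s: 1.77
ee_pos: [455.6, -63.4, 309.3]
ee_rot: [-179.9, -0.1, 1.2]
force: [-0.2, -0.4, -0.1]
gripper_width: 91.2
gripper_force: 0.0
```

```bash
python3 - <<'E'
from h import *
import pickle
print(state()["ee_pos"],state()["ee_rot"],state()["qpos"])
c=camera_info("wrist");w=grab_frame("wrist");pickle.dump(c,open("w1.pkl","wb"));cv2.imwrite("pics/w1.png",w)
cr=w
cv2.imwrite("pics/w1v.png",cv2.resize(cr,(800,500),interpolation=cv2.INTER_CUBIC));print(proj("wrist",(585,-31,206)))
E
```

```text
[455.55155471 -63.41963402 309.3457251 ] [-1.79882030e+02 -1.20087830e-01  1.21289277e+00] [-9.45907886  4.86473065 93.41135563  0.1396567  81.62777394 79.30768615]
[280.76641297  55.52358634]
```

View pics/w1v.png

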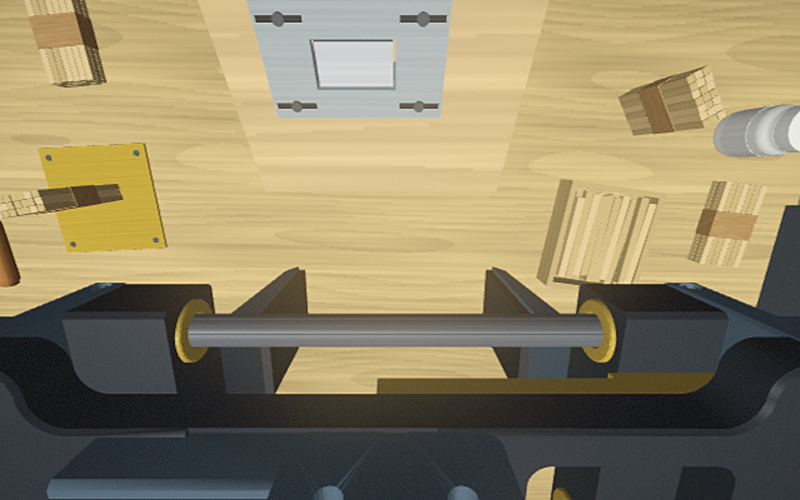

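The wrist view shows the slot corners at (311,40), (394,39), (396,89) and (318,88), the frame's lower edge from (279,117) to (440,117), and the box front edge near v=192. The bundle is on the plate, with its foot near (121,191).

```bash
python3 - <<'E'
from h import *
W=lambda u,v:((u+.5)/1.25-.5,(v+.5)/1.25-.5)
B=lambda u,v:(295+(u-365+.5)/5-.5,120+(v+.5)/5-.5)
P=[]
for w,t in(((311,40),(513,291)),((394,39),(594,291)),((396,89),(594,333)),((318,88),(513,333)),((279,117),(463,361)),((440,117),(643,359)),((266,192),(425,457)),((497,192),(723,455))):
    p,g=two("wrist",W(*w),"top",B(*t));print(p.round(1),round(g,1))
for u in((266,192),(497,192)):print("front140",onz("wrist",*W(*u),140).round(1))
k=np.tan(np.radians(35))
for x0 in (486,491,):
  for w in((311,40),(394,39),(396,89),(318,88),(279,117),(440,117)):
    o,d=ray("wrist",*W(*w));s=(140-o[2]+k*(o[0]-x0))/(d[2]-k*d[0]);print(x0,(o+s*d).round(1))
for u in((122,183),(121,200)):print("foot",onz("wrist",*W(*u),4).round(1))
E
```

```text
[603.5  -3.1 204.8] 0.1
[602.8 -60.5 212.6] 1.2
[580.9 -62.5 159.7] 1.5
[576.   -3.3 186.9] 0.3
[556.7  32.2 173.4] 2.0
[552.7 -93.4 225.5] 0.5
[491.6  59.9 137.8] 0.5
[ 495.2 -157.2  148.5] 4.8
front140 [491.6  59.  140. ]
front140 [ 496.3 -161.3  140. ]
486 [599.3  -6.2 219.3]
486 [600.7 -61.1 220.3]
486 [573.8 -63.1 201.5]
486 [573.3  -6.2 201.1]
486 [554.2  27.7 187.7]
486 [556.6 -97.6 189.5]
491 [600.1  -5.6 216.4]
491 [601.6 -61.1 217.4]
491 [574.3 -63.1 198.4]
491 [573.9  -5.5 198. ]
491 [554.5  28.7 184.5]
491 [557.  -98.  186.2]
foot [486.9 298.3   4. ]
foot [464.3 303.5   4. ]
```

Request:
move_arm(
  motion=[
    [91, [0.035, 0.92, -0.19], [0, 0, 0.13]],
    [91, [0.035, 0.92, -0.19], [0, 0, 0.13]],
    [91, [0.035, 0.92, -0.19], [0, 0, 0.13]],
    [91, [0.035, 0.92, -0.19], [0, 0, 0.13]],
    [91, [0.035, 0.92, -0.19], [0, 0, 0.13]],
    [91, [0.035, 0.92, -0.19], [0, 0, 0.13]],
    [91, [0.035, 0.92, -0.19], [0, 0, 0.13]],
    [91, [0.035, 0.92, -0.19], [0, 0, 0.13]],
    [91, [0.035, 0.92, -0.19], [0, 0, 0.13]],
    [91, [0.035, 0.92, -0.19], [0, 0, 0.13]],
    [91, [0.035, 0.92, -0.19], [0, 0, 0.13]],
    [91, [0.035, 0.92, -0.19], [0, 0, 0.13]],
    [91, [0.035, 0.92, -0.19], [0, 0, 0.13]],
    [91, [0.035, 0.92, -0.19], [0, 0, 0.13]],
    [91, [0.035, 0.92, -0.19], [0, 0, 0.13]],
    [91, [0.035, 0.92, -0.19], [0, 0, 0.13]],
    [91, [0.035, 0.92, -0.19], [0, 0, 0.13]],
    [91, [0, 0, 0], [0, 0, 0]],
  ],
)

```text
time_s: 3.32
ee_pos: [468.2, 325.9, 226.3]
ee_rot: [-180.0, 0.1, 9.9]
force: [-0.4, 0.3, -0.8]
gripper_width: 90.8
gripper_force: 0.0
```

```bash
python3 - <<'E'
from h import *
print(state()["ee_pos"],state()["ee_rot"],state()["qpos"])
w=grab_frame("wrist");cv2.imwrite("pics/w2v.png",cv2.resize(w,(800,500),interpolation=cv2.INTER_CUBIC))
E
```

```text
[468.16796553 325.8554037  226.30779696] [-1.79992704e+02  1.28099687e-01  9.94107621e+00] [3.36493119e+01 1.75343387e+01 8.89711076e+01 6.06513171e-02
 7.36089177e+01 1.13691070e+02]
```

View pics/w2v.png

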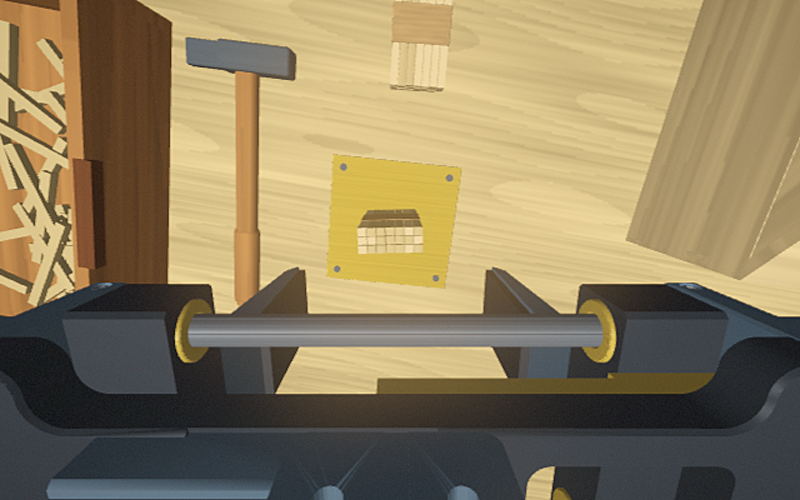

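The bundle's top face is at (357,228), (423,226), (425,252), (359,255), close to square with the gripper and about 2° more yaw.

```bash
python3 - <<'E'
from h import *
W=lambda u,v:((u+.5)/1.25-.5,(v+.5)/1.25-.5)
P=np.array([onz("wrist",*W(*u),114) for u in((357,228),(423,226),(425,252),(359,255))])
print(P.round(1),P.mean(0),[np.degrees(np.arctan2(-(a-b)[0],(a-b)[1])) for a,b in((P[0],P[1]),(P[3],P[2]))])
E
```

```text
[[478.  357.6 114. ]
 [488.8 304.8 114. ]
 [467.6 299.  114. ]
 [455.6 352.6 114. ]] [472.51840413 328.52098797 114.        ] [np.float64(11.654291072852244), np.float64(12.577807905655384)]
```

Request:
move_arm(
  motion=[
    [91, [0.17, 0.1, -0.4], [0, 0, 0.55]],
    [91, [0, 0, -0.9], [0, 0, 0]],
    [91, [0, 0, -0.9], [0, 0, 0]],
    [91, [0, 0, -0.9], [0, 0, 0]],
    [91, [0, 0, -0.9], [0, 0, 0]],
    [91, [0, 0, -0.9], [0, 0, 0]],
    [91, [0, 0, -0.6], [0, 0, 0]],
    [91, [0, 0, -0.4], [0, 0, 0]],
    [91, [0, 0, 0], [0, 0, 0]],
    [48, [0, 0, 0], [0, 0, 0]],
    [48, [0, 0, 0], [0, 0, 0]],
    [48, [0, 0, 0], [0, 0, 0]],
    [48, [0, 0, 0], [0, 0, 0]],
    [48, [0, 0, 0], [0, 0, 0]],
    [48, [0, 0, 0], [0, 0, 0]],
    [48, [0, 0, 0], [0, 0, 0]],
  ],
  grip_force=35,
)

```text
time_s: 4.7
ee_pos: [472.8, 326.8, 81.2]
ee_rot: [-180.0, -0.1, 12.0]
force: [-0.7, 0.7, 2.1]
gripper_width: 54.3
gripper_force: 34.7
```

Request:
move_arm(
  motion=[
    [48, [0, 0, 0.5], [0, 0, 0]],
    [48, [0, 0, 1], [0, 0, -0.34]],
    [48, [0, 0, 1], [0, 0, -0.34]],
    [48, [0, 0, 1], [0, 0, -0.34]],
    [48, [0, 0, 1], [0, 0, -0.34]],
    [48, [0, 0, 1], [0, 0, -0.34]],
    [48, [0, 0, 1], [0, 0, -0.34]],
    [48, [0, 0, 1], [0, 0, -0.34]],
    [48, [0, 0, 1], [0, 0, -0.37]],
    [48, [0, 0, 0.6], [0, 0, 0]],
  ],
)

```text
time_s: 5.53
ee_pos: [473.0, 326.8, 311.0]
ee_rot: [-179.9, -0.2, 1.0]
force: [0.9, 0.0, -1.2]
gripper_width: 54.4
gripper_force: 34.7
```

Request:
move_arm(
  motion=[
    [48, [0.103, -0.957, 0], [0, -0.583, 0]],
    [48, [0.103, -0.957, 0], [0, -0.583, 0]],
    [48, [0.103, -0.957, 0], [0, -0.583, 0]],
    [48, [0.103, -0.957, 0], [0, -0.583, 0]],
    [48, [0.103, -0.957, 0], [0, -0.583, 0]],
    [48, [0.103, -0.957, 0], [0, -0.583, 0]],
    [48, [0.103, -0.957, 0], [0, -0.583, 0]],
    [48, [0.103, -0.957, 0], [0, -0.583, 0]],
    [48, [0.103, -0.957, 0], [0, -0.583, 0]],
    [48, [0.103, -0.957, 0], [0, -0.583, 0]],
    [48, [0.103, -0.957, 0], [0, -0.583, 0]],
    [48, [0.103, -0.957, 0], [0, -0.583, 0]],
    [48, [0.103, -0.957, 0], [0, -0.583, 0]],
    [48, [0.103, -0.957, 0], [0, -0.583, 0]],
    [48, [0.103, -0.957, 0], [0, -0.583, 0]],
    [48, [0, 0, 0], [0, 0, 0]],
    [48, [0, 0, 0], [0, 0, 0]],
  ],
)

```text
time_s: 6.95
ee_pos: [510.1, -33.4, 307.4]
ee_rot: [179.3, -34.8, 1.0]
force: [-0.5, 0.1, -0.7]
gripper_width: 54.6
gripper_force: 34.7
```

```bash
python3 - <<'E'
from h import *
s=state();print(s["ee_pos"],s["ee_rot"],s["qpos"],s["gripper_width"])
print(R.from_euler("xyz",s["ee_rot"],degrees=True).as_matrix().round(3))
w=grab_frame("wrist");cv2.imwrite("pics/w3.png",w);cv2.imwrite("pics/w3v.png",cv2.resize(w[0:280,150:500],None,fx=2.1,fy=2.1,interpolation=cv2.INTER_CUBIC))
E
```

```text
[510.14679294 -33.4034951  307.44372771] [179.32177837 -34.8489339    1.04914418] [ -7.96789261  -6.99290723 113.81596657   7.13922949  38.79111083
  77.01159843] 54.63656904823581
[[ 0.821  0.012  0.571]
 [ 0.015 -1.    -0.001]
 [ 0.571  0.01  -0.821]]
```

View pics/w3v.png

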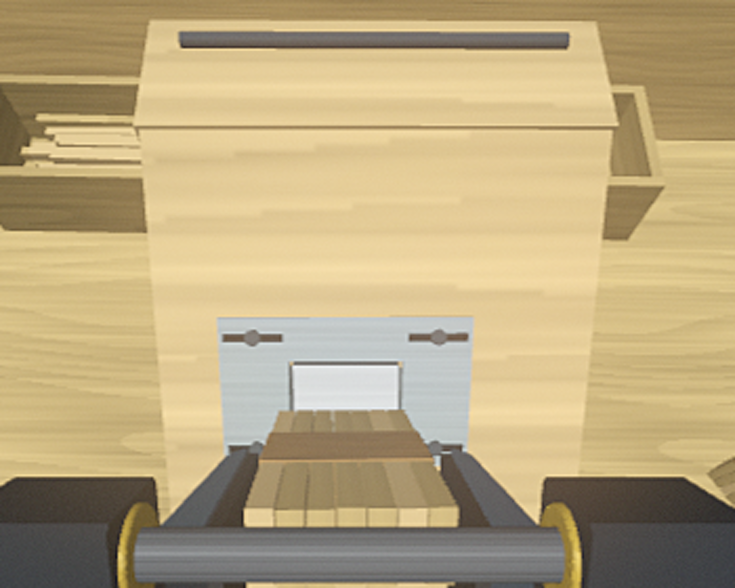

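The bundle is held straight in front of the slot. In the crop the slot's upper edge runs from 289 to 403 at v=363, and the bundle's leading upper edge runs from (277,411) to (405,410). I'll compute their offset in tool axes, using depths from the known geometry.

```bash
python3 - <<'E'
from h import *
s=state();T=s["ee_pos"];M=R.from_euler("xyz",s["ee_rot"],degrees=True).as_matrix()
V=lambda u,v:(150+(u+.5)/2.1-.5,(v+.5)/2.1-.5)
def tl(u,v,axis,val):
    o,d=ray("wrist",*V(u,v));o=M.T@(o-T);d=M.T@d;return (o+d*(val-o[axis])/d[axis]).round(1)
for n,pts in(("bundle",((277,411),(405,410))),("rear",((245,508),(458,507)))):
    for p in pts:print(n,tl(*p,0,11))
for h in(120,127,134):
    print(h,"slot",tl(289,363,2,h),tl(403,363,2,h),"frame",tl(218,318,2,h-2),tl(473,317,2,h-2),"crease",tl(135,126,2,h),tl(615,128,2,h))
E
```

```text
bundle [ 11.  -31.1  74.4]
bundle [11.  23.7 76.3]
rear [ 11.  -26.6 -32.1]
rear [ 11.   27.2 -31.4]
120 slot [ 24.7 -30.1 120. ] [ 24.7  26.3 120. ] frame [ 46.8 -63.6 118. ] [ 47.3  59.4 118. ] crease [132.  -96.7 120. ] [131.2 119.4 120. ]
127 slot [ 23.6 -30.8 127. ] [ 23.6  27.  127. ] frame [ 46.3 -65.1 125. ] [ 46.8  60.9 125. ] crease [133.6 -99.  127. ] [132.7 122.3 127. ]
134 slot [ 22.6 -31.5 134. ] [ 22.6  27.6 134. ] frame [ 45.8 -66.6 132. ] [ 46.3  62.3 132. ] crease [ 135.1 -101.4  134. ] [134.2 125.2 134. ]
```

Request:
move_arm(
  motion=[
    [48, [0.23, -0.02, -0.27], [0, 0, 0]],
    [48, [0.23, -0.02, -0.27], [0, 0, 0]],
    [48, [0.23, -0.02, -0.27], [0, 0, 0]],
    [48, [0.23, -0.02, -0.27], [0, 0, 0]],
    [48, [0, 0, 0], [0, 0, 0]],
    [48, [0, 0, 0], [0, 0, 0]],
  ],
)

```text
time_s: 7.5
ee_pos: [534.3, -33.9, 280.0]
ee_rot: [179.3, -34.8, 1.3]
force: [-0.2, 0.3, -0.6]
gripper_width: 54.5
gripper_force: 34.7
```

```bash
python3 - <<'E'
from h import *
s=state();print(s["ee_pos"],s["ee_rot"],s["gripper_width"],s["force"])
w=grab_frame("wrist");cv2.imwrite("pics/w4.png",w);cv2.imwrite("pics/w4v.png",cv2.resize(w[130:260,235:395],None,fx=4.5,fy=4.5,interpolation=cv2.INTER_CUBIC))
E
```

```text
[534.34166404 -33.86682377 279.96947851] [179.3046972  -34.84070167   1.28147526] 54.49286091853863 [-0.22709585  0.32415396 -0.5755923 ]
```

View pics/w4v.png

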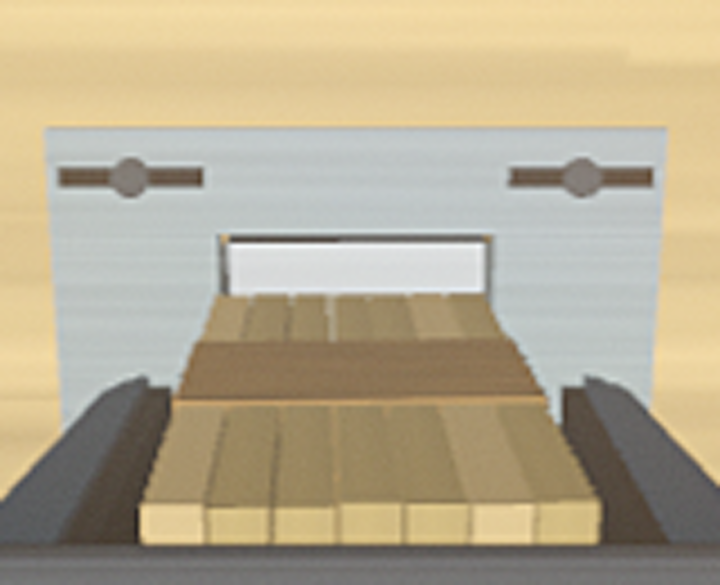

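The bundle's front edge spans 215..493 at v=295, the slot 219..492 at v=238, and the bundle's rear 140..600 at v=502. It is nearly centred; I'll check for tilt of the bundle against the tool axis.

```bash
python3 - <<'E'
from h import *
s=state();T=s["ee_pos"];M=R.from_euler("xyz",s["ee_rot"],degrees=True).as_matrix()
V=lambda u,v:(235+(u+.5)/4.5-.5,130+(v+.5)/4.5-.5)
def tl(u,v,axis,val):
    o,d=ray("wrist",*V(u,v));o=M.T@(o-T);d=M.T@d;return (o+d*(val-o[axis])/d[axis]).round(1)
for p in((215,295),(493,295),(174,401),(549,401),(140,502),(601,502)):print("b",tl(*p,0,11))
for h in(88,91,94):print(h,tl(219,238,2,h),tl(492,237,2,h),"frame",tl(46,127,2,h),tl(667,127,2,h),tl(62,400,2,h),tl(652,400,2,h))
T0=np.array([510.15,-33.40,307.44]);M0=R.from_euler("xyz",[179.32,-34.849,1.049],degrees=True).as_matrix()
print("slot predicted from first look",M.T@(T0+M0@[23.7,-1.9,127]-T))
# finger tip inner edges
print(tl(168,388,2,0),tl(563,388,2,0), M.round(3), proj("wrist",T),cam("wrist")[0]["cx"])
E
```

```text
b [ 11.  -30.5  75.6]
b [11.  25.  75.6]
b [ 11.  -28.7   7.1]
b [11.  26.6  7.1]
b [ 11.  -27.1 -31.4]
b [ 11.   27.3 -31.4]
88 [ 20.2 -30.9  88. ] [20.4 25.7 88. ] frame [ 43.1 -65.3  88. ] [43.1 60.7 88. ] [-15.  -65.5  88. ] [-15.   60.9  88. ]
91 [ 19.7 -31.2  91. ] [19.9 26.  91. ] frame [ 42.8 -66.1  91. ] [42.8 61.4 91. ] [-16.  -66.3  91. ] [-16.   61.6  91. ]
94 [ 19.1 -31.6  94. ] [19.3 26.3 94. ] frame [ 42.5 -66.8  94. ] [42.5 62.1 94. ] [-17. -67.  94.] [-16.9  62.3  94. ]
slot predicted from first look [19.02772264 -2.3090847  91.23666855]
[ 15.2 -28.3   0. ] [15.2 27.4  0. ] [[ 0.82   0.015  0.572]
 [ 0.018 -1.     0.   ]
 [ 0.572  0.01  -0.82 ]] [316.54559538 238.27904452] 315.93521737392246
```

The bundle's tip is centred to about 0.3 mm. Its axis is about 1° off the chute, so I'll trim that and then advance slowly.

Request:
move_arm(
  motion=[
    [48, [0, 0.04, 0], [-0.2, 0, -0.14]],
    [48, [0.229, 0.004, -0.328], [0, 0, 0]],
    [48, [0.229, 0.004, -0.328], [0, 0, 0]],
    [48, [0.114, 0.002, -0.164], [0, 0, 0]],
    [48, [0.114, 0.002, -0.164], [0, 0, 0]],
    [48, [0, 0, 0], [0, 0, 0]],
  ],
)

```text
time_s: 8.05
ee_pos: [550.4, -33.0, 254.5]
ee_rot: [178.3, -34.7, 1.2]
force: [-4.1, -0.1, 0.9]
gripper_width: 54.4
gripper_force: 34.7
```

Request:
move_arm(
  motion=[
    [48, [0.114, 0.002, -0.164], [0, 0, 0]],
    [48, [0.114, 0.002, -0.164], [0, 0, 0]],
    [48, [0.114, 0.002, -0.164], [0, 0, 0]],
    [48, [0.114, 0.002, -0.164], [0, 0, 0]],
    [48, [0, 0, 0], [0, 0, 0]],
  ],
)

```text
time_s: 8.47
ee_pos: [562.3, -32.7, 238.3]
ee_rot: [178.3, -34.8, 1.2]
force: [-2.9, 1.2, -2.4]
gripper_width: 54.2
gripper_force: 34.7
```

Request:
move_arm(
  motion=[
    [48, [0.16, 0.003, -0.23], [0, 0, 0]],
    [48, [0.16, 0.003, -0.23], [0, 0, 0]],
    [48, [0.16, 0.003, -0.23], [0, 0, 0]],
    [48, [0.16, 0.003, -0.23], [0, 0, 0]],
    [48, [0.114, 0.002, -0.164], [0, 0, 0]],
    [48, [0, 0, 0], [0, 0, 0]],
    [48, [0, 0, 0], [0, 0, 0]],
  ],
)

```text
time_s: 9.05
ee_pos: [581.0, -32.3, 211.7]
ee_rot: [178.3, -34.8, 1.2]
force: [-2.7, -1.2, -2.8]
gripper_width: 54.5
gripper_force: 34.7
```

```bash
python3 - <<'E'
from h import *
s=state();print(s["ee_pos"],s["ee_rot"],s["qpos"],s["force"])
w=grab_frame("wrist");cv2.imwrite("pics/w5v.png",cv2.resize(w[100:290,200:430],None,fx=3,fy=3,interpolation=cv2.INTER_CUBIC))
E
```

```text
[581.0080962  -32.34380316 211.70761613] [178.32838355 -34.78321809   1.24388955] [ -5.61171555   4.8610018  117.19783276   5.67640774  23.28807383
  79.15284034] [-2.69324224 -1.16197142 -2.84785068]
```

View pics/w5v.png

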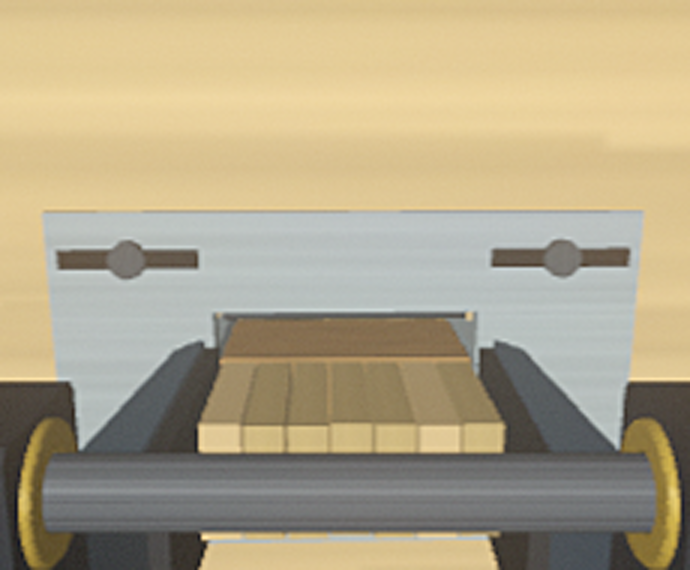

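The bundle is about 70 mm into the slot, centred, with the fingers clear of the frame. I'll release, back off, close the fingers and turn the wrist 90° so they fit the slot.

Request:
move_arm(
  motion=[
    [58, [0, 0, 0], [0, 0, 0]],
    [65, [0, 0, 0], [0, 0, 0]],
    [75, [0, 0, 0], [0, 0, 0]],
    [75, [0, 0, 0], [0, 0, 0]],
    [75, [0, 0, 0], [0, 0, 0]],
    [75, [-0.286, -0.005, 0.41], [0, 0, 0]],
    [75, [-0.458, -0.008, 0.656], [0, 0, 0]],
    [75, [-0.458, -0.008, 0.656], [0, 0, 0]],
    [75, [-0.458, -0.008, 0.656], [0, 0, 0]],
    [0, [0, 0, 0], [0, 0, 0]],
    [0, [0, 0, 0], [0, 0, 0]],
  ],
)

```text
time_s: 10.02
ee_pos: [540.5, -33.3, 274.0]
ee_rot: [178.3, -35.1, 1.3]
force: [-0.5, -0.3, -0.2]
gripper_width: 64.9
gripper_force: 0.0
```

Request:
move_arm(
  motion=[
    [0, [0, 0, 0], [-0.677, -0.012, 0.971]],
    [0, [0, 0, 0], [-0.677, -0.012, 0.971]],
    [0, [0, 0, 0], [-0.677, -0.012, 0.971]],
    [0, [0, 0, 0], [-0.677, -0.012, 0.971]],
    [0, [0, 0, 0], [-0.677, -0.012, 0.971]],
    [0, [0, 0, 0], [-0.677, -0.012, 0.971]],
    [0, [0, 0, 0], [-0.677, -0.012, 0.971]],
    [0, [0, 0, 0], [-0.677, -0.012, 0.971]],
    [0, [0, 0, 0], [-0.677, -0.012, 0.971]],
    [0, [0, 0, 0], [-0.677, -0.012, 0.971]],
    [0, [0, 0, 0], [-0.677, -0.012, 0.971]],
    [0, [0, 0, 0], [-0.677, -0.012, 0.971]],
    [0, [0, 0, 0], [-0.677, -0.012, 0.971]],
    [0, [0, 0, 0], [-0.677, -0.012, 0.971]],
    [0, [0, 0, 0], [-0.677, -0.012, 0.971]],
    [0, [0, 0, 0], [-0.677, -0.012, 0.971]],
    [0, [0, 0, 0], [-0.677, -0.012, 0.971]],
    [0, [0, 0, 0], [-0.677, -0.012, 0.971]],
    [0, [0, 0, 0], [-0.677, -0.012, 0.971]],
    [0, [0.08, 0, 0.057], [0, 0, 0]],
  ],
)

```text
time_s: 11.68
ee_pos: [541.8, -33.2, 272.0]
ee_rot: [143.7, 0.1, 91.2]
force: [-0.1, -0.1, 0.1]
gripper_width: 0.2
gripper_force: 0.0
```

```bash
python3 - <<'E'
from h import *
s=state();M=R.from_euler("xyz",s["ee_rot"],degrees=True).as_matrix();print(s["ee_pos"],M.round(3),s["qpos"],s["force"],s["gripper_width"])
d=np.array([.573,.01,-.82]);print("along,perp from release TCP",(s["ee_pos"]-[581,-32.3,211.7])@d,(s["ee_pos"]-[581,-32.3,211.7])@[.82,.014,.572],s["ee_pos"]-[581,-32.3,211.7])
w=grab_frame("wrist");cv2.imwrite("pics/w6v.png",w)
E
```

```text
[541.76177424 -33.2003175  271.96607463] [[-0.022  0.806  0.591]
 [ 1.     0.018  0.012]
 [-0.001  0.592 -0.806]] [ -8.10147402  -2.67003756 116.08822304  10.62579595  31.11016102
 -16.70559423] [-0.12966357 -0.13136601  0.09321319] 0.16081815305054312
along,perp from release TCP -71.91068772542836 2.2842451215135413 [-39.23822576  -0.9003175   60.26607463]
```

View pics/w6v.png

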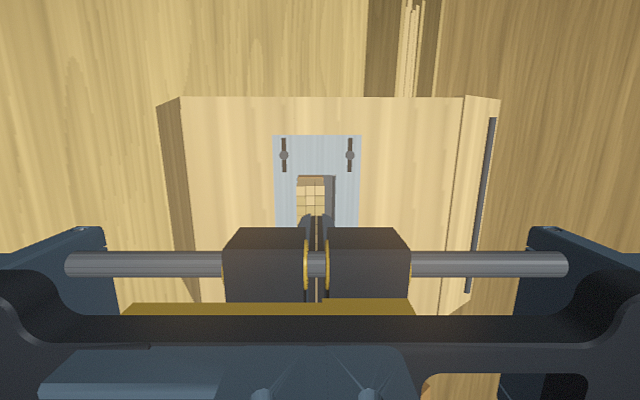

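The bundle's end sits in the low side of the slot at (297..325, 178..213) with the flap held open, and the closed fingers are lined up. I'll correct the 1.2° tilt and push.

Request:
move_arm(
  motion=[
    [0, [0.229, 0.004, -0.328], [0, 0.3, 0]],
    [0, [0.229, 0.004, -0.328], [0, 0, 0]],
    [0, [0.229, 0.004, -0.328], [0, 0, 0]],
    [0, [0.115, 0.002, -0.164], [0, 0, 0]],
    [0, [0.115, 0.002, -0.164], [0, 0, 0]],
    [0, [0.115, 0.002, -0.164], [0, 0, 0]],
    [0, [0.115, 0.002, -0.164], [0, 0, 0]],
    [0, [0.115, 0.002, -0.164], [0, 0, 0]],
    [0, [0.115, 0.002, -0.164], [0, 0, 0]],
    [0, [0.115, 0.002, -0.164], [0, 0, 0]],
    [0, [0.115, 0.002, -0.164], [0, 0, 0]],
  ],
)

```text
time_s: 12.65
ee_pos: [582.5, -32.5, 216.3]
ee_rot: [144.7, 0.0, 91.2]
force: [-2.8, 0.5, 0.8]
gripper_width: 0.3
gripper_force: 1.0
```

```bash
cat > st.py <<'E'
from h import *
s=state();M=R.from_euler("xyz",s["ee_rot"],degrees=True).as_matrix();v=s["ee_pos"]-[581,-32.3,211.7]
print(v@[.573,.01,-.82],v@[.82,.014,.572],s["ee_pos"],M[:,2].round(3),s["force"])
E
python3 st.py
```

```text
-2.9533717227535807 3.8539573997285634 [582.47414679 -32.50118124 216.32932442] [ 0.577  0.012 -0.817] [-2.82929414  0.45348677  0.82374927]
```

Request:
move_arm(
  motion=[
    [0, [0.065, 0.002, -0.198], [0, 0, 0]],
    [0, [0.115, 0.002, -0.164], [0, 0, 0]],
    [0, [0.115, 0.002, -0.164], [0, 0, 0]],
    [0, [0.115, 0.002, -0.164], [0, 0, 0]],
    [0, [0.115, 0.002, -0.164], [0, 0, 0]],
    [0, [0.115, 0.002, -0.164], [0, 0, 0]],
    [0, [0.115, 0.002, -0.164], [0, 0, 0]],
    [0, [0.115, 0.002, -0.164], [0, 0, 0]],
    [0, [0, 0, 0], [0, 0, 0]],
  ],
)

```text
time_s: 13.4
ee_pos: [604.4, -32.1, 182.0]
ee_rot: [144.8, 0.0, 91.2]
force: [-0.8, -0.3, 0.2]
gripper_width: 0.4
gripper_force: 0.0
```

```bash
python3 st.py
```

```text
37.7444791326924 2.201535591364208 [604.38812948 -32.10678935 182.01567215] [ 0.576  0.012 -0.817] [-0.78145097 -0.26958913  0.18605974]
```

Request:
move_arm(
  motion=[
    [0, [0.115, 0.002, -0.164], [0, 0, 0]],
    [0, [0.115, 0.002, -0.164], [0, 0, 0]],
    [0, [0, 0, 0], [0, 0, 0]],
    [0, [0, 0, 0], [0, 0, 0]],
  ],
)

```text
time_s: 13.73
ee_pos: [608.4, -31.8, 172.9]
ee_rot: [145.0, -0.0, 91.2]
force: [-2.3, -1.5, -3.1]
gripper_width: 0.6
gripper_force: 1.8
```

```bash
python3 st.py; python3 - <<'E'
from h import *
s=grab_frame("scene");cv2.imwrite("pics/s2v.png",cv2.resize(s[160:290,230:350],None,fx=4.5,fy=4.5,interpolation=cv2.INTER_CUBIC))
E
```

```text
47.530455540603434 0.26237383337074144 [608.38982354 -31.80751399 172.88151001] [ 0.573  0.012 -0.819] [-2.26498231 -1.51771815 -3.10439887]
```

View pics/s2v.png

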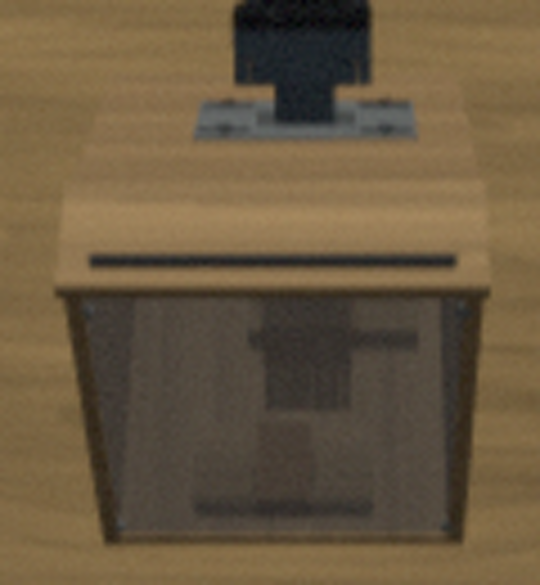

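The back window shows a 54 mm wide block at (265..350, 300..410) that is new and probably still at the chute end. I'll push a few more millimetres.

Request:
move_arm(
  motion=[
    [0, [0.1, 0.001, -0.08], [0, 0, 0]],
    [0, [0.115, 0.002, -0.13], [0, 0, 0]],
    [0, [0, 0, 0], [0, 0, 0]],
    [0, [0, 0, 0], [0, 0, 0]],
  ],
)

```text
time_s: 14.12
ee_pos: [615.0, -31.9, 169.0]
ee_rot: [144.8, 0.0, 91.2]
force: [-2.8, -1.0, -2.4]
gripper_width: 0.5
gripper_force: 1.7
```

```bash
python3 st.py; python3 - <<'E'
from h import *
s=grab_frame("scene");a=cv2.imread("pics/s0.png");c=cv2.resize(s,None,fx=1,fy=1)
cv2.imwrite("pics/s3.png",s)
f=lambda x:cv2.resize(x[220:285,245:340],None,fx=4,fy=4,interpolation=cv2.INTER_CUBIC)
cv2.imwrite("pics/s3v.png",cv2.convertScaleAbs(np.hstack([f(a),f(s)]),alpha=1.8))
E
```

```text
54.50900145236459 3.4471234466366742 [614.99331857 -31.88322511 168.98455834] [ 0.576  0.012 -0.817] [-2.82084278 -0.98792355 -2.35413877]
```

View pics/s3v.png

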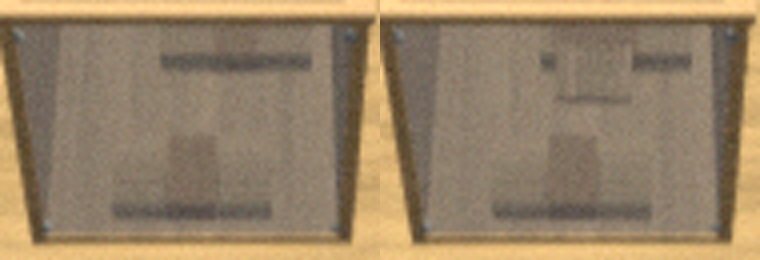

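The block changed from a dark tilted shape to a lit, flat-lying one at (555..632, 45..100) in the right half, so the bundle seems to have dropped. I'll withdraw straight out.

Request:
move_arm(
  motion=[
    [0, [-0.14, -0.002, 0.147], [0, 0, 0]],
    [0, [-0.229, -0.004, 0.328], [0, 0, 0]],
    [0, [-0.229, -0.004, 0.328], [0, 0, 0]],
    [0, [-0.229, -0.004, 0.328], [0, 0, 0]],
    [0, [-0.344, -0.006, 0.492], [0, 0, 0]],
    [0, [-0.458, -0.008, 0.656], [0, 0, 0]],
    [0, [-0.573, -0.01, 0.82], [0, 0, 0]],
    [0, [-0.573, -0.01, 0.82], [0, 0, 0]],
    [0, [-0.573, -0.01, 0.82], [0, 0, 0]],
    [0, [-0.573, -0.01, 0.82], [0, 0, 0]],
    [0, [0, 0, 0], [0, 0, 0]],
    [0, [0, 0, 0], [0, 0, 0]],
  ],
)

```text
time_s: 15.17
ee_pos: [518.2, -34.0, 312.9]
ee_rot: [144.2, 0.1, 91.1]
force: [-0.2, -0.6, 0.1]
gripper_width: 0.9
gripper_force: 0.0
```

```bash
python3 st.py; python3 - <<'E'
from h import *
s=grab_frame("scene");w=grab_frame("wrist")
f=lambda x:cv2.resize(x[220:285,245:340],None,fx=4,fy=4,interpolation=cv2.INTER_CUBIC)
a=cv2.convertScaleAbs(f(s),alpha=1.8)
b=cv2.resize(w[60:300,210:430],(400,436),interpolation=cv2.INTER_CUBIC)
im=np.zeros((436,790,3),np.uint8);im[:260,:380]=a;im[:,390:]=b;cv2.imwrite("pics/fin.png",im)
E
```

```text
-118.99935378470177 6.402930960790111 [518.22181999 -34.00078922 312.93225457] [ 0.585  0.01  -0.811] [-0.18402977 -0.64770082  0.05773053]
```

View pics/fin.png

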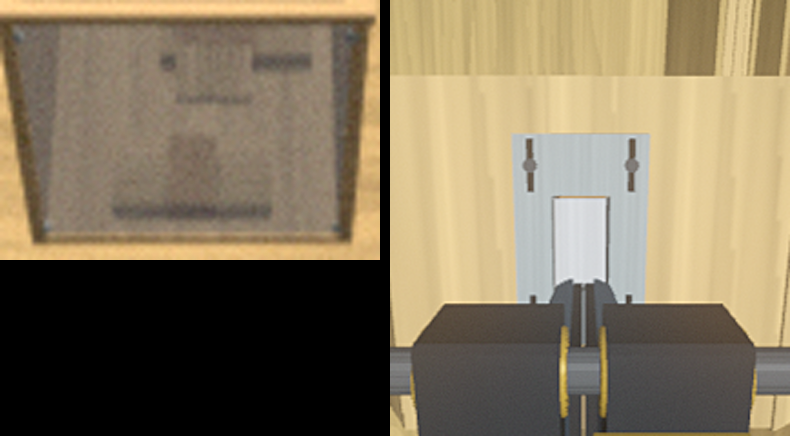

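The wrist view shows the flap shut flush and the fingers clear. The bundle lies inside, unchanged since the last view.

```bash
python3 -c "
from workcell import *
print(job_done())"
```

```text
the job is handed in; nothing more can be done
None
```

I posted the bundle end first through the flap and handed the job in at about 15 s; the last pictures show it lying inside the box, the flap shut and the gripper clear, but the judge gave no verdict back.

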